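Lay the sample bottle down on the bottle roller and switch it on

TASK

The orange-capped sample bottle stands on the loading deck of the bottle roller with its foot at the two roller ends. Without gripping or lifting it, tip it over against the roller ends with your fingers, letting its top down gently all the way so that it never drops, until it lies along the two rollers, cap pointing away from the deck. Then press the green end of the rocker switch right down to start the roller, and leave everything else standing as it is.

Things in the scene. Friction and masses are not known exactly. Their poses are not given: they have to be found in the camera images.
- bottle: Sealed white bottle, orange ribbed cap, 0.15 to 0.31 kg, 165 mm tall. Origin: centre of the cap's flat top, z from foot to cap. Cap 36 mm in diameter, 25 mm high; neck 31 mm; shoulder from 29 to 47 mm below the top; body below 50 mm in diameter. Centre of mass on the axis about 75 mm above the foot. Tipped over its foot it passes its balance point at about 18 degrees, then falls unless held.
- bottle_foot (a point): Centre of the bottle's underside, 165 mm from the cap's top along the axis. At the start the bottle stands upright on the deck, between the cheeks, and this point is 22 to 25 mm behind roller_stop (towards -y of the roller) and within 2 mm of the mid-line.
- bottle_roller: Bottle roller, fixed. Origin on the worktop below roller_stop; z up; y along the rollers, away from the loading deck (the bottle tips towards +y); -x is the front with the white switch housing (x -104 to -48, y -78 to 122 mm, 56 mm high). Aluminium deck, 34 mm high, y = -84 to -4 mm, with a tongue to y = 14 mm. Black side cheeks guide the bottle: 55 mm apart, y = -78 to 32 mm, 66 mm high.
- roller_stop (a point): Midway between the two roller ends, at deck height (34 mm). The two black rollers, 25 mm in diameter, free to turn, lie at x = -23 and +23 mm, y = 1 to 111 mm, tops 42 mm high, 8 mm above the deck: their ends stop the foot. The front edge of the foot, over which the bottle tips, is at the start within 4 mm of this point; it can slide back some mm on the deck while the top is let down.
- lying_cap (a point): Where the centre of the cap's top comes (within 12 mm, along y) when the bottle lies on the rollers: 59 mm above the worktop, on the mid-line, y = 167 mm. The roller's far bearing block, 33 mm high, ends at y = 125 mm; beyond it neck and cap overhang with only the worktop below.
- power_rocker (a joint): Rocker switch on top of the white housing, black, 26 x 56 mm, its long side along the roller's y, pivoted in the middle. 0 = off (the green end, at +y, stands up); 0.44 rad = on (green end fully down). It stays where it is left; it takes 1.5 to 2 N on the green end. Press outward of its middle: pressing near the pivot does not turn it fully.
- switch_on_end (a point): Where to press: the middle of the rocker's green end, 19 mm from the pivot, at the height of its surface when off (72 mm above the worktop). It goes down about 8 mm here. The point does not move with the rocker.
- next_bottle: A second bottle of the same size with a blue cap, standing on the worktop: leave it alone. Origin: centre of the cap's top.
- jar_blue: Sample jar with a blue lid, 68 mm in diameter, 115 mm tall, standing: leave it alone. Origin: centre of the underside.
- jar_amber: Small amber jar with a black lid, 45 mm in diameter, 75 mm tall: leave it alone. Origin: centre of the underside.
- timer: White lab timer, 49 x 70 x 62 mm: leave it alone. Origin: centre of the underside.
- beaker: White plastic beaker, 60 x 66 mm, 72 mm tall, standing: leave it alone. Origin: centre of the underside.

How it is judged:
By the outcome, as a careful person would: the job done as asked, in the order asked, and still so for the second after the job is handed in, with the robot touching nothing.
It also fails if it takes over 54 s, if anything falls off the work surface, if the arm or the gripper's body presses on something with over 40 N, if the wrist force passes 120 N, or if a joint passes its speed limit or range.

ROBOT

A 6-joint arm with a two-finger parallel gripper is mounted at the origin on a cart in front of the work surface, level with it; the furniture and walls round the work are solid. World frame = base frame: x ahead of the robot, y to its left, z up, the work surface at z = 0. Lengths are in m, angles in degrees, forces in N, time in s.
With the tool pointing down it reaches from about 0.25 to 0.725 m from the base axis. Payload 9.7 kg.
Tool frame: the origin (TCP) lies at the very end of the fingers, on their centre line; the grasp point (between the pads) lies 19 mm behind it; z points along the fingers, y is the line along which they close (so a half turn about z gives the same grasp; the last joint's range is limited). The gripper opens to 85 mm and grips with 20 to 120 N. Pads are 22 mm wide; open, the fingers measure 114 mm over their backs; the gripper's body (76 mm by 85 mm) begins 54 mm behind the grasp point. The pads swing forward as they close: fully open they stand 13 mm farther back than shut.
Start: joints at [-63.713, 4.979, 10.078, 95.1, 0, 90], TCP at [0.244, -0.493, 0.199] pointing down, gripper open.
Joint ranges: [-179.16, 179.16], [-48.56, 103.87], [-65.8, 70.77], [-126.05, 130.52], [-82.76, 87.17], [-180, 180]. Speed limits (degrees/s): [127.2, 127.2, 147.25, 180, 180, 180].

INTERFACE

Orientations are given as [roll, pitch, yaw] about the fixed x, y, z axes, in that order (R = Rz(yaw) Ry(pitch) Rx(roll)).
In Python, from workcell import bot gives the robot as it stands.
- The arm moves only by the tool step_arm, never from a script. Its argument "targets" is a list of rows, each a list of 3 entries, a list of its own where there are three numbers: the opening, from 0 (shut) to 1 (fully open), then the shift along the world's x, y, z in mm, then the turn, a rotation vector about the world's x, y, z in rad. In form: [[grip, [tx, ty, tz], [wx, wy, wz]], ...]. A call has 1 to 8 rows; each row is the pose to reach, as a shift and turn from the pose commanded when the call began; what a row does not reach only later rows make up. A row lasts 1/10 s, in which the tool goes at most 50 mm and 8.59 degrees, less where a joint would pass 70% of its speed; a pose out of reach is approached as far as the arm can. A call with a gripper value outside its range is refused whole. The fingers move at their own pace and stop on an object; "force" is the grip in N (left out, the last holds). Time passes only in rows, so rows that repeat a pose let the fingers close. It gives the time, the measured TCP pose, the force, the opening and the grip force at its end, in the units of the state.
- bot.get_obs(): the state, without advancing time (a new reading comes with each control period).
- bot.camera(name): name is "scene" or "top"; returns (picture, depth): 420x560x3 uint8, red, green, blue; 420x560 float32, m along the optical axis (not along the pixel's ray), 0 where there is no reading.
- bot.camera_params(name): a dict with "K" (3x3 intrinsics, pixels), "k1" (the pictures are not rectified: a ray, as slopes to the right and down, at radius r is drawn at 1 + k1 r^2 times it, then the intrinsics apply), "R" (3x3) and "t" (3): a world point X has camera coordinates R X + t. Camera axes: x right, y down, z forward; pixel columns grow to the right and rows downward; lengths in m; the calibration is good to about 2 mm. A picture is of the moment at which its call begins. camera_params takes no time and is no camera call.
- bot.job_done(): hands the job in; it is judged then, once.
The state is a dict: "time": time; "q": joint angles; "qd": joint speeds; "joint_efforts": joint torques, N m; "ee_pos": TCP position; "tcp_rot": TCP orientation; "wrist_force": force on the tool from outside, world axes, zero at the start; "torque": the same for the moment, N m; "opening": finger opening in m; "grasp_force": force on a finger pad.
Only numpy, scipy, OpenCV 4.12 (cv2) and the standard library are available. Lean on these libraries where they do the work, as an engineer would, in place of code of your own. Each camera call takes 0.05 s, during which the arm holds its last target. There are 200 camera calls.

## Working session

There is one attempt and no reset: what is moved stays moved. The work goes in short steps, Python scripts to look and compute and a tool call to move; the robot and the scene stay as the last step left them, time stands still between calls to the robot, and variables do not carry over. Pictures are saved under pics/ and viewed, at most 10 in all, crops included, and the job is handed in when it is done.

Besides the shell and the picture viewer there is one more tool, called after "Call:" by a JSON object that holds its "api" and its "payload", one argument or row to a line. step_arm: Moves the arm, as the interface text tells. Its arguments: {"type":"object","properties":{"targets":{"type":"array","items":{"type":"array"}},"force":{"type":"number"}},"required":["targets"]}

```bash
mkdir -p pics; ls; cat > h.py <<'E'
import numpy as np, cv2
from workcell import bot
def pts(name,depth):
    p=bot.camera_params(name);K=np.array(p["K"]);R=np.array(p["R"]);t=np.array(p["t"])
    v,u=np.mgrid[0:420,0:560].astype(np.float32)
    s=cv2.undistortPoints(np.stack([u.ravel(),v.ravel()],1)[:,None].astype(np.float64),K,np.array([p["k1"],0,0,0.]))[:,0]
    c=np.c_[s,np.ones(len(s))]*depth.ravel()[:,None]
    return ((c-t)@R).reshape(420,560,3)
E
python3 - <<'E'
from h import *
for n in("scene","top"):
    im,d=bot.camera(n);np.savez(n,im=im,d=d)
    cv2.imwrite(f"pics/{n}0.png",im[:,:,::-1])
    p=bot.camera_params(n);print(n,p["K"],p["k1"],p["R"],p["t"])
print(bot.get_obs())
E
```

```text
pics
scene [[433.39173074   0.         277.41927383]
 [  0.         433.39173074 213.33673389]
 [  0.           0.           1.        ]] -0.02496344094160743 [[-0.96732004 -0.25250725 -0.02306594]
 [-0.13564484  0.5921936  -0.79429668]
 [ 0.21422517 -0.76521032 -0.60709204]] [0.51470372 0.24852432 1.17024556]
top [[380.78643915   0.         279.9000161 ]
 [  0.         380.78643915 203.84318478]
 [  0.           0.           1.        ]] 0.01085102891472633 [[ 0.01477144 -0.99988709 -0.00276015]
 [-0.99382161 -0.01437803 -0.11005394]
 [ 0.11000183  0.00436875 -0.99392178]] [-0.10820477  0.56588849  1.03075831]
{'time': 0.1, 'q': array([-6.37127464e+01,  5.00831221e+00,  1.00408041e+01,  9.50992414e+01,
        5.77036450e-04,  8.99997789e+01]), 'qd': array([ 0.01552924, -0.1197987 ,  0.0898158 ,  0.05213629,  0.00658355,
       -0.05021207]), 'joint_efforts': array([-6.12243839e-04, -5.21560693e+01,  4.65653121e+01,  1.59672985e-02,
       -3.69093539e-05,  1.75552015e-05]), 'ee_pos': array([ 0.24348051, -0.49291419,  0.19806671]), 'tcp_rot': array([-1.79933251e+02, -5.77293694e-04,  2.62874741e+01]), 'wrist_force': array([0.45780253, 0.1992386 , 0.05222865]), 'torque': array([-0.03334358, -0.00805104,  0.0366161 ]), 'grasp_force': 0.0, 'opening': 0.08538800218332013}
```

View pics/scene0.png

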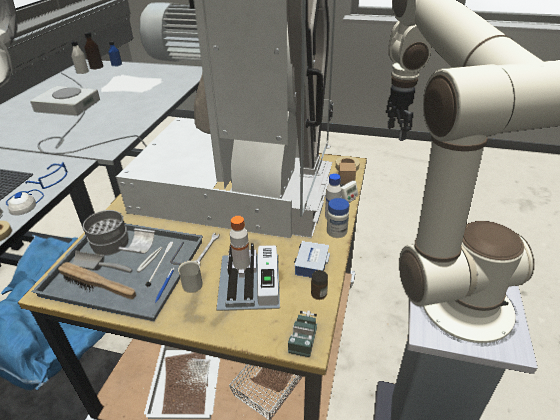

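View pics/top0.png

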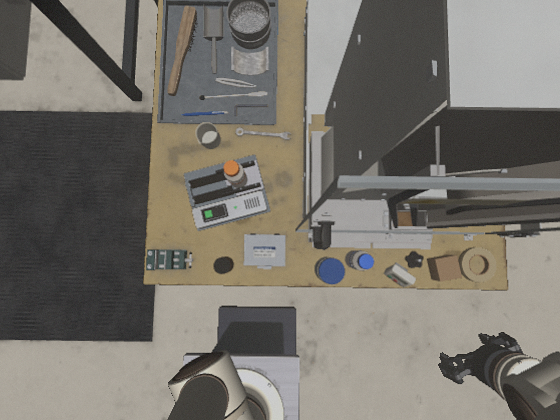

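The scene view has the orange cap at about (237,222), the roller below it and the green switch end at (268,280). The top view has the cap at (232,168), the green end at (209,213) and rollers running roughly leftward (world +y). Next I'll measure these.

```bash
python3 - <<'E'
from h import *
for n in("scene","top"):
    z=np.load(n+".npz");im,d=z["im"],z["d"];P=pts(n,d)
    hsv=cv2.cvtColor(im,cv2.COLOR_RGB2HSV)
    near=(P[...,0]>.3)&(P[...,0]<.75)&(P[...,1]>-.15)&(P[...,1]<.35)&(d>0)
    for nm,lo,hi in(("orange",(5,150,120),(18,255,255)),("green",(50,120,80),(75,255,255))):
        m=(cv2.inRange(hsv,lo,hi)>0)&near
        q=P[m];v,u=np.nonzero(m);print(n,nm,m.sum(),u.mean().round(1),v.mean().round(1),"med",np.median(q,0).round(4),"lo",np.percentile(q,3,0).round(4),"hi",np.percentile(q,97,0).round(4))
        if nm=="orange":
            t=q[q[:,2]>np.percentile(q[:,2],95)-.004];print(" top",t.mean(0).round(4),(t.min(0)+t.max(0))/2,len(t))
    # white housing top 50..62mm
    white=(hsv[...,1]<40)&(hsv[...,2]>150)
    m=white&near&(P[...,2]>.05)&(P[...,2]<.062)
    m=cv2.morphologyEx(m.astype(np.uint8),cv2.MORPH_CLOSE,np.ones((9,9)))
    k,l,s,c=cv2.connectedComponentsWithStats(m)
    for i in np.argsort(-s[1:,4])[:2]+1:
        q=P[(l==i)&near&(P[...,2]>.045)&(P[...,2]<.08)]
        print(n,"housing",s[i],cv2.minAreaRect((q[:,:2]*1000).astype(np.float32)),np.median(q[:,2]))
    m=near&(P[...,2]>.03)&(P[...,2]<.08); q=P[m]
    print(q[:, :2].min(0),q[:,:2].max(0))
    s=10 if n=='top' else 0
z=np.load("top.npz");c=cv2.resize(z["im"][130:240,160:300],None,fx=5,fy=5,interpolation=cv2.INTER_CUBIC)
z=np.load("scene.npz");c2=cv2.resize(z["im"][200:320,200:300],None,fx=5,fy=5,interpolation=cv2.INTER_CUBIC)
cv2.imwrite("pics/c1.png",c[:,:,::-1]);cv2.imwrite("pics/c2.png",c2[:,:,::-1])
E
```

```text
scene orange 89 237.1 220.6 med [0.6342 0.0204 0.1983] lo [0.62   0.0047 0.1649] hi [0.6495 0.037  0.201 ]
 top [0.635  0.0201 0.1987] [0.63503718 0.0201992  0.19907088] 73
scene green 29 267.0 276.7 med [0.5363 0.093  0.0702] lo [0.5263 0.0241 0.0573] hi [0.5546 0.1026 0.0736]
scene housing [258 246  20  50 800] ((548.4987182617188, 43.32585144042969), (53.902469635009766, 197.98562622070312), 16.674663543701172) 0.05528656319086185
scene housing [291 339   2   2   2] ((428.8524169921875, 257.47607421875), (3.4723689556121826, 0.0), -120.32831573486328) 0.052018367768423515
[ 0.37648663 -0.11507445] [0.74987248 0.26484053]
top orange 161 231.0 167.5 med [0.6342 0.0166 0.1978] lo [0.6199 0.0023 0.1948] hi [0.648  0.0312 0.2013]
 top [0.6336 0.017  0.1985] [0.63394443 0.0178014  0.19948721] 118
top green 19 209.6 213.3 med [0.5353 0.0899 0.0703] lo [0.5274 0.0556 0.0616] hi [0.5472 0.0975 0.0737]
top housing [ 192  191   74   37 1069] ((549.3571166992188, 39.8916015625), (53.961002349853516, 197.75955200195312), 16.011438369750977) 0.05511682520452871
top housing [148 252   1   1   1] ((429.43365478515625, 253.36146545410156), (0.0, 0.0), 0.0) 0.052074177275360956
[ 0.377759   -0.11355853] [0.74985052 0.2617747 ]
```

View pics/c1.png

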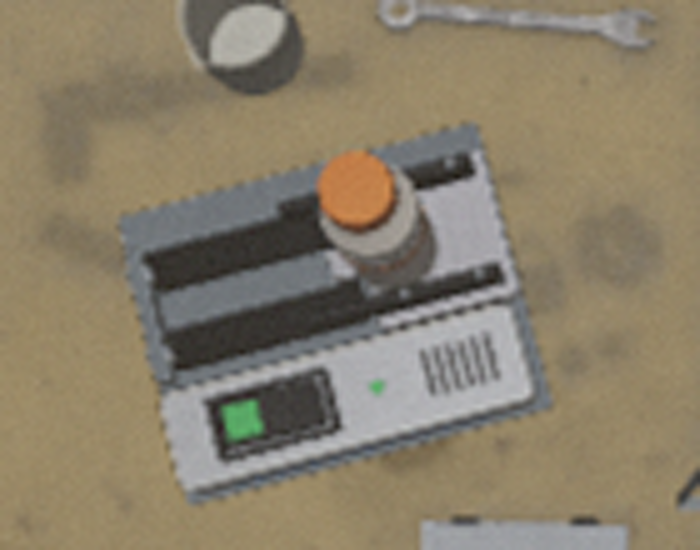

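View pics/c2.png

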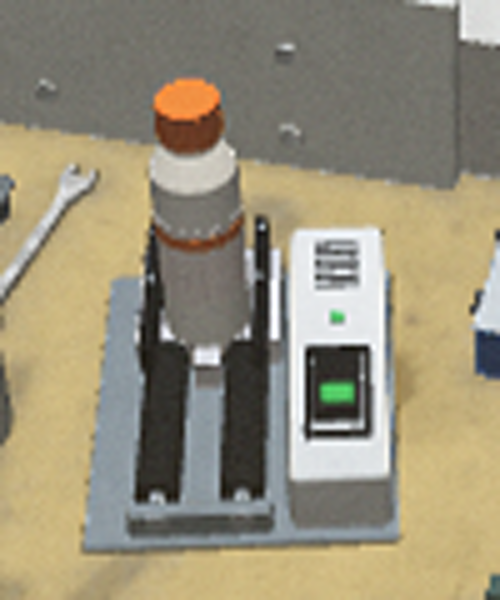

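The crops agree with the measurements. The cap's top comes out near (0.6345, 0.0185, 0.199) and the roller is yawed about 16.3°, with its origin near (0.628, 0.042). The bottle offset from that, -24 mm, is within the given range. In the top crop the green end is at (240,420), on the roller's +y side.

I'll move in and learn how the wrist behaves.

Call:
{"api": "step_arm", "payload": {
  "targets": [
    [1, [5, 35, 20], [0, 0, 0]],
    [1, [10, 80, 40], [0, 0, 0]],
    [1, [15, 125, 60], [0, 0, 0]],
    [1, [20, 170, 80], [0, 0, 0]],
    [1, [25, 215, 100], [0, 0, 0]],
    [1, [30, 260, 115], [0, 0, 0]],
    [1, [30, 305, 130], [0, 0, 0]],
    [1, [30, 350, 130], [0, 0, 0]]
  ]
}}

```text
time: 0.9
ee_pos: [0.2733, -0.1417, 0.3301]
tcp_rot: [179.9, -0.1, 26.2]
wrist_force: [0.8, 0.0, -0.3]
opening: 0.0853
grasp_force: 0.0
```

Call:
{"api": "step_arm", "payload": {
  "targets": [
    [1, [25, 40, 0], [0, 0, 0]],
    [1, [60, 75, 0], [0, 0, 0]],
    [1, [95, 110, 0], [0, 0, 0]],
    [1, [130, 143, 0], [0, 0, 0]],
    [1, [176, 143, 0], [0, 0, 0]],
    [1, [176, 143, 0], [0, 0, 0]],
    [1, [176, 143, 0], [0, 0, 0]]
  ]
}}

```text
time: 1.6
ee_pos: [0.45, 0.0002, 0.3273]
tcp_rot: [-179.9, 0.2, 26.3]
wrist_force: [-0.4, 0.5, 0.8]
opening: 0.0855
grasp_force: 0.0
```

```bash
python3 - <<'E'
from h import *
o=bot.get_obs();print({k:np.round(o[k],3) for k in("time","q","ee_pos","tcp_rot","wrist_force")})
yaw=np.radians(16.3);X=np.array([np.cos(yaw),np.sin(yaw)]);Y=np.array([-X[1],X[0]])
for n in("scene","top"):
    z=np.load(n+".npz");P=pts(n,z["d"]);hsv=cv2.cvtColor(z["im"],cv2.COLOR_RGB2HSV)
    g=(cv2.inRange(hsv,(50,100,60),(75,255,255))>0)&(np.hypot(P[...,0]-.536,P[...,1]-.092)<.025)
    q=P[g];print(n,(q.min(0)+q.max(0))/2,q.mean(0),[(np.array(q.mean(0)[:2])-[.6281,.0419])@a for a in(X,Y)])
    # objects between: max heights on coarse grid
    m=(z["d"]>0)&(P[...,0]>.33)&(P[...,0]<.5)&(P[...,1]>-.05)&(P[...,1]<.32)&(P[...,2]>.02)
    lab=m.astype(np.uint8);k,l,s,c=cv2.connectedComponentsWithStats(lab)
    for i in range(1,k):
        if s[i,4]>60:q=P[l==i];print("obj",q.min(0).round(3),q.max(0).round(3))
    # machine: points with y<-.05, x>.5
    m=(z["d"]>0)&(P[...,0]>.45)&(P[...,0]<.8)&(P[...,1]<-.06)&(P[...,1]>-.3)&(P[...,2]>.02)
    if m.any():
        q=P[m]
        for a in(.05,.1,.15,.2,.3,.4):
            b=q[abs(q[:,2]-a)<.03]
            if len(b):print("mach z",a,"ymax",np.percentile(b[:,1],98).round(3),b[:,0].min().round(3))
E
```

```text
{'time': np.float64(1.6), 'q': array([ 2.50000e-02, -3.31400e+00,  1.64980e+01,  1.10006e+02,
       -4.00000e-03,  1.53691e+02]), 'ee_pos': array([0.45 , 0.   , 0.327]), 'tcp_rot': array([-1.79917e+02,  1.76000e-01,  2.63340e+01]), 'wrist_force': array([-0.42 ,  0.494,  0.849])}
scene [0.53481717 0.09252813 0.07136412] [0.53486221 0.09258226 0.07046833] [np.float64(-0.07526529802492835), np.float64(0.07481384285781727)]
obj [ 0.376 -0.05   0.02 ] [0.487 0.078 0.077]
obj [0.384 0.143 0.02 ] [0.436 0.218 0.047]
obj [0.382 0.237 0.02 ] [0.438 0.265 0.052]
mach z 0.05 ymax -0.07 0.45
mach z 0.1 ymax -0.158 0.45
mach z 0.15 ymax -0.138 0.474
mach z 0.2 ymax -0.137 0.489
mach z 0.3 ymax -0.136 0.489
mach z 0.4 ymax -0.137 0.451
top [0.53444902 0.09209685 0.06994384] [0.53447761 0.0918708  0.07052734] [np.float64(-0.07583412306468665), np.float64(0.0742389214576893)]
obj [ 0.393 -0.05   0.036] [ 0.485 -0.002  0.048]
obj [0.383 0.234 0.02 ] [0.438 0.262 0.052]
obj [0.386 0.141 0.02 ] [0.436 0.213 0.05 ]
obj [0.377 0.03  0.023] [0.422 0.073 0.079]
mach z 0.05 ymax -0.061 0.45
mach z 0.1 ymax -0.163 0.451
mach z 0.15 ymax -0.163 0.477
mach z 0.2 ymax -0.208 0.489
mach z 0.3 ymax -0.208 0.489
mach z 0.4 ymax -0.158 0.451
```

```bash
cat > plan.py <<'E'
import numpy as np
from scipy.spatial.transform import Rotation as Ro
YAW=np.radians(16.3);M=Ro.from_euler('z',YAW);O=np.array([.6281,.0419,0])
BX,Y0=-.0004,.0007
a=np.radians(45)
# start tool frame in roller frame: z=(cos a,0,-sin a), y=s*Yr
def R0(s):
    z=np.array([np.cos(a),0,-np.sin(a)]);y=np.array([0,s,0.]);return Ro.from_matrix(np.c_[np.cross(y,z),y,z])
def pose(th,s,back=0.,adv=.017,h=.010,tend=30,dc=0.):
    """tool pose for tip angle th (deg): cage centre on the axis h below the cap's top"""
    t=np.radians(th)
    G=np.array([BX,Y0-.025*np.cos(t)+(.165-h)*np.sin(t),.034+.025*np.sin(t)+(.165-h)*np.cos(t)])
    R=Ro.from_rotvec([-t,0,0])*R0(s)
    k=np.radians(tend)*np.clip((th-40)/50,0,1)
    if k>0:
        z=R.apply([0,0,1]);ax=np.cross(z,[0,0,-1]);R=Ro.from_rotvec(ax/np.linalg.norm(ax)*k)*R
    n=R.apply([0,s,0])  # closing direction, forward finger side
    p=G+R.apply([0,0,1])*(adv-back)+n*dc
    return M.apply(p)+O,M*R
def wrist(p,R,L=.25):
    z=R.apply([0,0,1]);w=p-L*z;q1=np.arctan2(w[1],w[0]);A=Ro.from_euler('z',-q1)*R
    z=A.apply([0,0,1]);P=np.arctan2(-z[2],z[0]);q5=np.arcsin(z[1])
    by=np.array([np.sin(P),0,np.cos(P)]);bx=np.cross(by,z);bx/=np.linalg.norm(bx)
    y=A.apply([0,1,0]);q6=np.degrees(np.arctan2(-y@bx,y@by))+90
    return np.round(np.degrees([q1,P,q5]),0),round((q6+180)%360-180),w.round(3)
def rel(p,R,p0,R0):
    return ((p-p0)*1000).round(1).tolist(),(R*R0.inv()).as_rotvec().round(3).tolist()
E
python3 - <<'E'
from plan import *
p=np.array([.45,0,.327]);R=Ro.from_euler('xyz',[180,0,26.29],degrees=True)
print(wrist(p,R))
for s in(1,-1):
    for th in(0,30,60,75,90):
        P=pose(th,s);print(s,th,P[0].round(3),P[1].as_euler('xyz',degrees=True).round(1),wrist(*P),wrist(*pose(th,s,.1)))
for s in(1,-1):
    P=pose(0,s,.1);print(rel(*P,p,R))
E
```

```text
(array([ 0., 90., -0.]), 154, array([0.45 , 0.   , 0.577]))
1 0 [0.646 0.022 0.177] [-180.    45.  -163.7] (array([-3., 47., 14.]), -14, array([ 0.476, -0.028,  0.354])) (array([-7., 47., 16.]), -17, array([ 0.409, -0.048,  0.424]))
1 30 [0.625 0.094 0.17 ] [-140.8   37.8 -137.1] (array([ 17.,  41., -21.]), -22, array([0.431, 0.129, 0.323])) (array([ 22.,  43., -25.]), -18, array([0.353, 0.143, 0.385]))
1 60 [0.606 0.153 0.124] [-124.7   18.5 -127. ] (array([ 30.,  48., -43.]), -30, array([0.415, 0.241, 0.259])) (array([ 39.,  55., -49.]), -20, array([0.339, 0.276, 0.313]))
1 75 [0.6   0.173 0.089] [-122.     9.1 -123.4] (array([ 33.,  52., -48.]), -36, array([0.412, 0.272, 0.22 ])) (array([ 43.,  62., -53.]), -23, array([0.336, 0.312, 0.272]))
1 90 [0.597 0.184 0.05 ] [-120.     0.  -118.7] (array([ 35.,  53., -51.]), -44, array([0.407, 0.288, 0.176])) (array([ 45.,  64., -56.]), -31, array([0.331, 0.33 , 0.226]))
-1 0 [0.646 0.022 0.177] [180.  -45.   16.3] (array([-3., 47., 14.]), 166, array([ 0.476, -0.028,  0.354])) (array([-7., 47., 16.]), 163, array([ 0.409, -0.048,  0.424]))
-1 30 [0.625 0.094 0.17 ] [140.8 -37.8  42.9] (array([ 17.,  41., -21.]), 158, array([0.431, 0.129, 0.323])) (array([ 22.,  43., -25.]), 162, array([0.353, 0.143, 0.385]))
-1 60 [0.606 0.153 0.124] [124.7 -18.5  53. ] (array([ 30.,  48., -43.]), 150, array([0.415, 0.241, 0.259])) (array([ 39.,  55., -49.]), 160, array([0.339, 0.276, 0.313]))
-1 75 [0.6   0.173 0.089] [122.   -9.1  56.6] (array([ 33.,  52., -48.]), 144, array([0.412, 0.272, 0.22 ])) (array([ 43.,  62., -53.]), 157, array([0.336, 0.312, 0.272]))
-1 90 [0.597 0.184 0.05 ] [120.    0.   61.3] (array([ 35.,  53., -51.]), 136, array([0.407, 0.288, 0.176])) (array([ 45.,  64., -56.]), 149, array([0.331, 0.33 , 0.226]))
([128.2, 2.0, -79.3], [-1.066, -0.416, 2.752])
([128.2, 2.0, -79.3], [0.286, -0.733, -0.165])
```

Call:
{"api": "step_arm", "payload": {
  "targets": [
    [1, [20, 0, -12], [0.04, -0.105, -0.024]],
    [1, [40, 0, -25], [0.08, -0.21, -0.048]],
    [1, [60, 1, -38], [0.12, -0.314, -0.071]],
    [1, [80, 1, -50], [0.163, -0.419, -0.095]],
    [1, [100, 2, -62], [0.204, -0.523, -0.118]],
    [1, [115, 2, -72], [0.245, -0.628, -0.142]],
    [1, [128, 2, -79], [0.286, -0.733, -0.165]],
    [1, [128, 2, -79], [0.286, -0.733, -0.165]]
  ]
}}

```text
time: 2.4
ee_pos: [0.5738, 0.0013, 0.2429]
tcp_rot: [-179.7, -44.7, 16.0]
wrist_force: [0.4, -0.4, -1.7]
opening: 0.0854
grasp_force: 0.0
```

```bash
python3 - <<'E'
from h import *
from plan import *
o=bot.get_obs();print({k:np.round(o[k],3) for k in("time","q","ee_pos","tcp_rot","wrist_force","torque")})
P=pose(0,-1,.1);print(P[0],P[1].as_euler('xyz',degrees=True))
Q=pose(0,-1);print(rel(*Q,o["ee_pos"],Ro.from_euler('xyz',o["tcp_rot"],degrees=True)))
im,d=bot.camera("scene");cv2.imwrite("pics/a1.png",cv2.resize(im[120:300,180:420,::-1],None,fx=3,fy=3))
E
```

```text
{'time': np.float64(2.4), 'q': array([ -9.741, -35.83 , -31.45 ,  52.708,  18.045, 161.075]), 'ee_pos': array([0.574, 0.001, 0.243]), 'tcp_rot': array([-179.739,  -44.747,   15.993]), 'wrist_force': array([ 0.444, -0.369, -1.711]), 'torque': array([-0.167,  0.717,  0.018])}
[0.57820544 0.00199217 0.24768986] [180.  -45.   16.3]
([72.3, 20.5, -65.9], [-0.002, -0.005, 0.002])
```

View pics/a1.png

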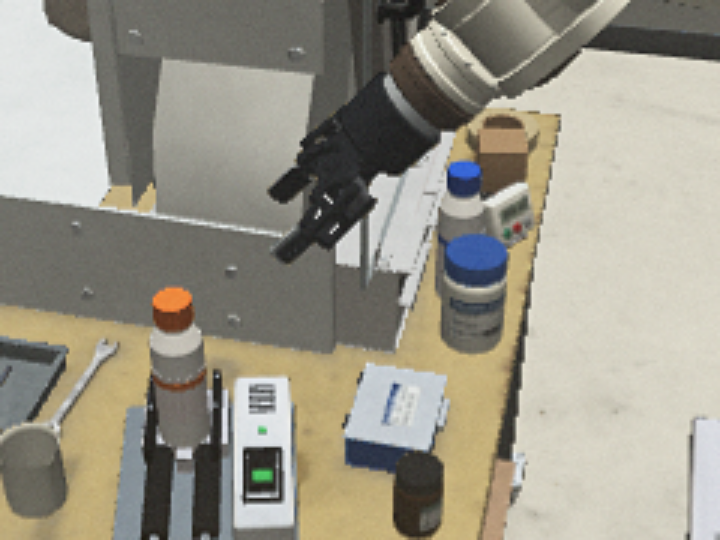

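The gripper is open at (320,190) in the crop, aimed at the cap at (175,310), which stands clear. I'll move in around the cap.

Call:
{"api": "step_arm", "payload": {
  "targets": [
    [1, [20, 6, -21], [0, 0, 0]],
    [1, [40, 12, -42], [0, 0, 0]],
    [1, [56, 16, -58], [0, 0, 0]],
    [1, [68, 20, -71], [0, 0, 0]],
    [1, [68, 20, -71], [0, 0, 0]],
    [1, [68, 20, -71], [0, 0, 0]]
  ]
}}

```text
time: 3.05
ee_pos: [0.6463, 0.0219, 0.1813]
tcp_rot: [179.9, -45.0, 16.4]
wrist_force: [0.0, -1.4, 0.6]
opening: 0.0857
grasp_force: 0.0
```

```bash
cat > kin.py <<'E'
import numpy as np
from scipy.optimize import least_squares
# rows: q1..q6, TCP
D=[([-63.713,5.008,10.041,95.099,0,90],[.24348,-.49291,.19807]),
([.025,-3.314,16.498,110.006,-.004,153.69],[.45,0,.3273]),
([-9.741,-35.83,-31.45,52.708,18.045,161.075],[.5738,.0013,.2429])]
def fk(q,x):
    a2,a3,h,b,L,e=x;q=np.radians(q);f=q[1]-q[2];p=f+q[3]
    # b: offset J4->J5 along the tool's pitch direction; e: elbow offset
    up=lambda g:np.array([np.sin(g),np.cos(g)])
    rz=np.array([0,h])+a2*up(q[1])+e*up(f)+a3*np.array([np.cos(f),-np.sin(f)])
    d=np.array([np.cos(p),-np.sin(p)]);rz=rz+d*(b+L*np.cos(q[4]));t=L*np.sin(q[4])
    c,s=np.cos(q[0]),np.sin(q[0]);return np.array([rz[0]*c-t*s,rz[0]*s+t*c,rz[1]])
def fit(D):
    r=least_squares(lambda x:np.r_[np.concatenate([fk(q,x)-p for q,p in D])*1000,(x-[.45,.45,.35,.1,.25,0])*.1],[.45,.45,.35,.1,.25,0]);return r.x,r.fun[:-6].round(1)
E
python3 - <<'E'
from h import *
from plan import *
import kin
o=bot.get_obs();print({k:np.round(o[k],3) for k in("time","q","ee_pos","tcp_rot","wrist_force","torque")})
x,e=kin.fit(kin.D+[(o["q"],o["ee_pos"])]);print(x.round(4),e)
Q=pose(0,-1);print(rel(*Q,o["ee_pos"],Ro.from_euler('xyz',o["tcp_rot"],degrees=True)))
q=o["q"]
for th in list(range(0,91,15))+[-90]:
    p,R=pose(abs(th),-1,.08*(th<0));z=R.apply([0,0,1]);
    f=lambda v:np.r_[(kin.fk(np.r_[v,0],x)-p)*1000,100*(np.array([np.cos(np.radians(v[0]))*(np.cos(np.radians(v[1]-v[2]+v[3]))*np.cos(np.radians(v[4])))-np.sin(np.radians(v[0]))*np.sin(np.radians(v[4])),np.sin(np.radians(v[0]))*(np.cos(np.radians(v[1]-v[2]+v[3]))*np.cos(np.radians(v[4])))+np.cos(np.radians(v[0]))*np.sin(np.radians(v[4])),-np.sin(np.radians(v[1]-v[2]+v[3]))*np.cos(np.radians(v[4]))])-z)]
    r=kin.least_squares(f,q[:5]);q=np.r_[r.x,0];print(th,r.x.round(0),abs(r.fun).max().round(2))
E
```

```text
{'time': np.float64(3.05), 'q': array([ -5.469, -26.148, -32.97 ,  40.25 ,  15.216, 164.163]), 'ee_pos': array([0.646, 0.022, 0.181]), 'tcp_rot': array([179.92 , -45.045,  16.414]), 'wrist_force': array([ 0.02 , -1.357,  0.629]), 'torque': array([-0.099,  0.551,  0.048])}
[0.4201 0.5188 0.16   0.1443 0.3176 0.0361] [-0.  -0.   0.  -0.   0.2  0.   0.   0.  -0.  -0.  -0.   0. ]
([-0.2, -0.0, -4.3], [0.001, 0.001, -0.001])
0 [ -5. -26. -33.  40.  15.] 0.0
15 [  7. -31. -38.  36.  -4.] 0.0
30 [ 20. -32. -42.  32. -24.] 0.0
45 [ 30. -27. -43.  29. -39.] 0.0
60 [ 36. -19. -39.  32. -47.] 0.0
75 [ 40. -13. -38.  32. -52.] 0.0
90 [ 42.  -8. -40.  28. -55.] 0.0
-90 [ 50. -10. -35.  46. -58.] 0.0
```

Call:
{"api": "step_arm", "payload": {
  "targets": [
    [0.8, [0, 0, -2], [0, 0, 0]],
    [0.65, [0, 0, -2], [0, 0, 0]],
    [0.55, [0, 0, -2], [0, 0, 0]],
    [0.5, [0, 0, -2], [0, 0, 0]],
    [0.5, [0, 0, -2], [0, 0, 0]],
    [0.5, [0, 0, -2], [0, 0, 0]]
  ],
  "force": 20
}}

```text
time: 3.65
ee_pos: [0.6455, 0.0218, 0.1768]
tcp_rot: [-180.0, -45.0, 16.3]
wrist_force: [0.7, 1.3, -0.4]
opening: 0.0426
grasp_force: 0.0
```

```bash
python3 - <<'E'
from h import *
from plan import *
o=bot.get_obs();print({k:np.round(o[k],3) for k in("time","q","ee_pos","tcp_rot","wrist_force","torque","opening","grasp_force")})
Q=pose(0,-1);R=Ro.from_euler('xyz',o["tcp_rot"],degrees=True);print(rel(*Q,o["ee_pos"],R))
im,d=bot.camera("top");m=cv2.inRange(cv2.cvtColor(im,cv2.COLOR_RGB2HSV),(5,150,120),(18,255,255))>0
q=pts("top",d)[m&(d>0)];q=q[(q[:,2]>.19)&(abs(q[:,1])<.1)];print(len(q),(q.min(0)+q.max(0))/2)
# plan rows, relative to start of each call of 8 rows, first from nominal pose(0)
ths=np.concatenate([[0],np.arange(1,57)*90/56]);P=[pose(t,-1) for t in ths]
for c in range(0,56,8):
    print("call",c//8,"th",ths[c+8].round(1))
    for i in range(1,9):
        s,w=rel(*P[c+i],*P[c]);print([.5,s,w])
E
```

```text
{'time': np.float64(3.65), 'q': array([ -5.491, -26.217, -33.498,  39.809,  15.24 , 164.215]), 'ee_pos': array([0.646, 0.022, 0.177]), 'tcp_rot': array([-179.996,  -45.036,   16.311]), 'wrist_force': array([ 0.716,  1.26 , -0.442]), 'torque': array([-0.173,  0.655, -0.017]), 'opening': np.float64(0.043), 'grasp_force': np.float64(0.0)}
([0.5, 0.0, 0.2], [-0.0, 0.001, -0.0])
162 [0.63428349 0.01692934 0.19591813]
call 0 th 12.9
[0.5, [-1.1, 3.9, 0.6], [-0.027, -0.008, -0.0]]
[0.5, [-2.3, 7.7, 1.2], [-0.054, -0.016, -0.0]]
[0.5, [-3.4, 11.6, 1.6], [-0.081, -0.024, -0.0]]
[0.5, [-4.5, 15.5, 1.9], [-0.108, -0.031, -0.0]]
[0.5, [-5.7, 19.4, 2.1], [-0.135, -0.039, -0.0]]
[0.5, [-6.8, 23.3, 2.2], [-0.162, -0.047, -0.0]]
[0.5, [-8.0, 27.2, 2.1], [-0.188, -0.055, -0.0]]
[0.5, [-9.1, 31.1, 2.0], [-0.215, -0.063, -0.0]]
call 1 th 25.7
[0.5, [-1.1, 3.9, -0.3], [-0.027, -0.008, -0.0]]
[0.5, [-2.3, 7.8, -0.6], [-0.054, -0.016, 0.0]]
[0.5, [-3.4, 11.7, -1.1], [-0.081, -0.024, -0.0]]
[0.5, [-4.5, 15.5, -1.7], [-0.108, -0.031, -0.0]]
[0.5, [-5.7, 19.4, -2.5], [-0.135, -0.039, -0.0]]
[0.5, [-6.8, 23.2
[... 1498 characters left out ...]
 6.5, -11.1], [-0.052, 0.018, 0.016]]
[0.5, [-2.7, 8.5, -14.9], [-0.069, 0.024, 0.022]]
[0.5, [-3.3, 10.4, -18.7], [-0.086, 0.03, 0.029]]
[0.5, [-3.8, 12.2, -22.6], [-0.103, 0.036, 0.035]]
[0.5, [-4.3, 13.9, -26.6], [-0.119, 0.042, 0.042]]
[0.5, [-4.8, 15.5, -30.6], [-0.136, 0.047, 0.05]]
call 6 th 90.0
[0.5, [-0.4, 1.5, -4.1], [-0.017, 0.006, 0.008]]
[0.5, [-0.9, 2.9, -8.2], [-0.033, 0.011, 0.015]]
[0.5, [-1.2, 4.1, -12.3], [-0.05, 0.017, 0.023]]
[0.5, [-1.6, 5.3, -16.5], [-0.066, 0.023, 0.032]]
[0.5, [-1.9, 6.3, -20.7], [-0.083, 0.028, 0.041]]
[0.5, [-2.1, 7.3, -25.0], [-0.099, 0.034, 0.05]]
[0.5, [-2.4, 8.1, -29.2], [-0.116, 0.039, 0.059]]
[0.5, [-2.6, 8.8, -33.5], [-0.132, 0.045, 0.069]]
```

Call:
{"api": "step_arm", "payload": {
  "targets": [
    [0.47, [-0.6, 3.9, 0.6], [-0.027, -0.008, 0]],
    [0.47, [-1.8, 7.7, 1.2], [-0.054, -0.016, 0]],
    [0.47, [-2.9, 11.6, 1.6], [-0.081, -0.024, 0]],
    [0.47, [-4.0, 15.5, 1.9], [-0.108, -0.031, 0]],
    [0.47, [-5.2, 19.4, 2.1], [-0.135, -0.039, 0]],
    [0.47, [-6.3, 23.3, 2.2], [-0.162, -0.047, 0]],
    [0.47, [-7.5, 27.2, 2.1], [-0.188, -0.055, 0]],
    [0.47, [-8.6, 31.1, 2.0], [-0.215, -0.063, 0]]
  ]
}}

```text
time: 4.5
ee_pos: [0.6369, 0.0531, 0.1787]
tcp_rot: [162.1, -43.6, 28.9]
wrist_force: [-0.2, -0.5, 0.2]
opening: 0.0399
grasp_force: 0.0
```

```bash
cat > chk.py <<'E'
import sys
from h import *
from plan import *
th=float(sys.argv[1]);o=bot.get_obs();print({k:np.round(o[k],3) for k in("time","wrist_force","torque","opening","grasp_force")})
R=Ro.from_euler('xyz',o["tcp_rot"],degrees=True);print("to nominal",rel(*pose(th,-1),o["ee_pos"],R))
for n in("top","scene"):
    im,d=bot.camera(n);m=cv2.inRange(cv2.cvtColor(im,cv2.COLOR_RGB2HSV),(3,130,60),(18,255,255))>0
    q=pts(n,d)[m&(d>0)];q=M.inv().apply(q-O)*1000;q=q[(abs(q[:,0])<30)&(q[:,1]>-60)&(q[:,1]<200)]
    if len(q):print(n,len(q),"orange, roller mm",q.min(0).round(),q.max(0).round(),np.median(q,0).round())
    if len(sys.argv)>2 and sys.argv[2]==n: cv2.imwrite(sys.argv[3],cv2.resize(im[120:300,180:420,::-1] if n=="scene" else im[110:290,110:350,::-1],None,fx=3,fy=3))
t=np.radians(th);print("nominal cap",0,Y0*1000-25*np.cos(t)+165*np.sin(t),34+25*np.sin(t)+165*np.cos(t))
E
python3 chk.py 12.857 scene pics/a2.png
```

```text
{'time': np.float64(4.5), 'wrist_force': array([-0.204, -0.505,  0.188]), 'torque': array([-0.078,  0.598, -0.068]), 'opening': np.float64(0.04), 'grasp_force': np.float64(0.0)}
to nominal ([0.1, -0.2, 0.3], [0.0, 0.001, -0.0])
top 182 orange, roller mm [-18. -42. 178.] [ 17.  -8. 222.] [ -2. -26. 198.]
scene 176 orange, roller mm [-22. -39. 110.] [ 24.   4. 211.] [  1. -11. 191.]
nominal cap 0 13.042341343363642 200.4261596329252
```

View pics/a2.png

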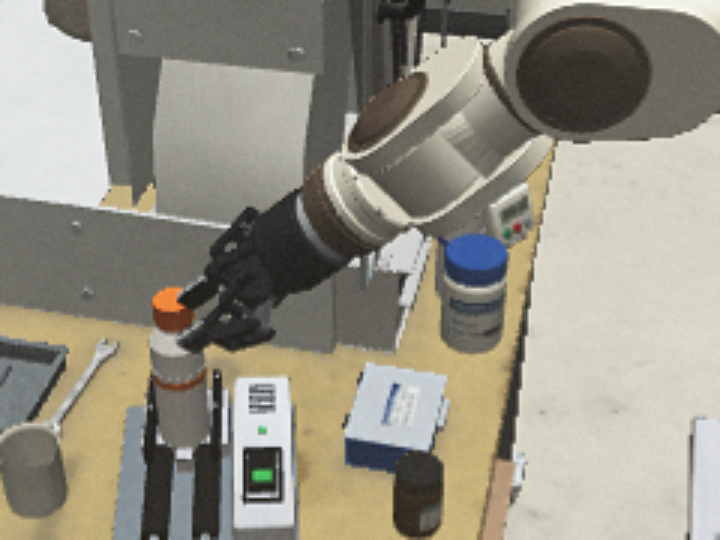

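The cap, at crop (173,310), is still upright and both fingertips, at (190,295) and (195,340), lie on its near side. I'll measure where the fingertips really are.

```bash
python3 - <<'E'
from h import *
from plan import *
o=bot.get_obs();R=Ro.from_euler('xyz',o["tcp_rot"],degrees=True);print(o["ee_pos"],M.inv().apply(o["ee_pos"]-O)*1000)
for n in("scene","top"):
    p=bot.camera_params(n)
    for nm,X in(("tcp",o["ee_pos"]),("tipA",o["ee_pos"]+R.apply([0,.02,0])),("tipB",o["ee_pos"]-R.apply([0,.02,0])),("cap",np.array([.6345,.0185,.199]))):
        uv=cv2.projectPoints(X[None],cv2.Rodrigues(np.array(p["R"]))[0],np.array(p["t"]),np.array(p["K"]),np.array([p["k1"],0,0,0.]))[0].ravel();print(n,nm,uv.round(1))
    im,d=bot.camera(n);P=pts(n,d);m=(d>0)&(im.max(2)<70)
    q=P[m];t=R.inv().apply(q-o["ee_pos"])*1000
    k=(abs(t[:,0])<16)&(abs(t[:,1])<45)&(t[:,2]>-80)&(t[:,2]<30)
    t=t[k]
    for s in(1,-1):
        b=t[t[:,1]*s>0]
        print(n,"side",s,len(b),"tip z",np.sort(b[:,2])[-8:].round(0),"at",b[np.argsort(b[:,2])[-8:],:2].round(0).tolist())
    c=im[130:200,190:290] if n=="top" else im[200:250,220:290]
    cv2.imwrite(f"pics/f_{n}.png",cv2.resize(c[:,:,::-1],None,fx=7,fy=7,interpolation=cv2.INTER_CUBIC))
E
```

```text
[0.63670464 0.05376806 0.17847945] [ 11.58975271   8.97599053 178.47945392]
scene tcp [232.9 232.9]
scene tipA [233.1 227. ]
scene tipB [232.7 238.9]
scene cap [237.3 219. ]
scene side 1 97 tip z [-37. -37. -37. -37. -36. -36. -35. -34.] at [[-7.0, 18.0], [-10.0, 21.0], [-3.0, 20.0], [10.0, 17.0], [-4.0, 18.0], [6.0, 19.0], [2.0, 18.0], [-2.0, 18.0]]
scene side -1 63 tip z [-44. -44. -44. -43. -42. -42. -41. -39.] at [[5.0, -34.0], [8.0, -33.0], [11.0, -31.0], [4.0, -37.0], [7.0, -28.0], [7.0, -34.0], [-4.0, -35.0], [8.0, -30.0]]
top tcp [216.8 167.8]
top tipA [224.3 165.3]
top tipB [209.3 170.3]
top cap [230.2 167.2]
top side 1 39 tip z [-51. -50. -49. -48. -47. -46. -46. -46.] at [[8.0, 30.0], [-3.0, 32.0], [8.0, 32.0], [7.0, 26.0], [10.0, 18.0], [-3.0, 32.0], [7.0, 29.0], [0.0, 31.0]]
top side -1 79 tip z [-39. -38. -38. -37. -37. -35. -34. -32.] at [[4.0, -22.0], [-1.0, -22.0], [-4.0, -21.0], [5.0, -22.0], [-11.0, -22.0], [7.0, -21.0], [-0.0, -22.0], [-5.0, -22.0]]
```

View pics/f_top.png

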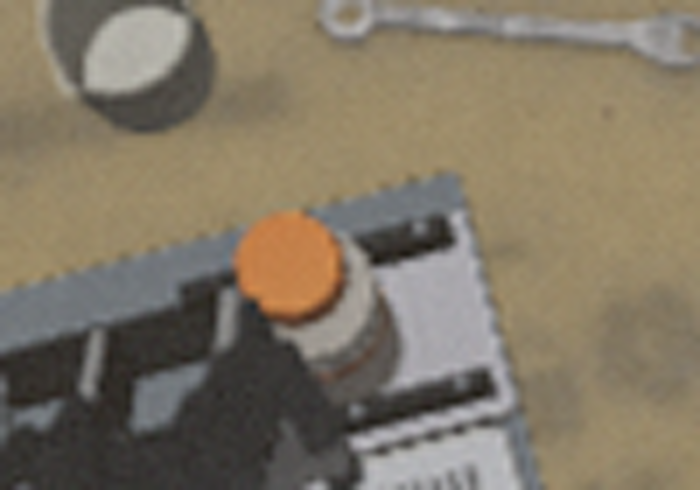

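```bash
python3 - <<'E'
from h import *
from plan import *
o=bot.get_obs();R=Ro.from_euler('xyz',o["tcp_rot"],degrees=True)
for n in("scene","top"):
    im,d=bot.camera(n);P=pts(n,d);hsv=cv2.cvtColor(im,cv2.COLOR_RGB2HSV)
    t=R.inv().apply((P-o["ee_pos"]).reshape(-1,3)).reshape(P.shape)*1000
    k=(d>0)&(abs(t[...,0])<14)&(abs(t[...,1])<40)&(t[...,2]>-60)&(t[...,2]<25)
    for v,u in zip(*np.nonzero(k)):
        if t[v,u,2]>-42 and (n=="top" or v%2==0) : print(n,u,v,t[v,u].round(0).astype(int),im[v,u],end="; ")
    print()
E
```

```text
scene 239 218 [ 11  22 -37] [159 173 181]; scene 231 220 [13 33 -6] [248 140  60]; scene 232 220 [11 33 -8] [242 141  64]; scene 233 220 [ 8 35 -8] [237 133  58]; scene 234 220 [  8  32 -12] [237 135  61]; scene 235 220 [  7  30 -16] [237 137  63]; scene 236 220 [  1  36 -12] [237 135  60]; scene 238 220 [ -2  34 -18] [242 135  60]; scene 239 220 [  8  19 -34] [95 51 33]; scene 240 220 [  6  18 -36] [48 37 32]; scene 241 220 [  6  17 -40] [27 30 30]; scene 242 220 [  4  17 -41] [30 32 31]; scene 231 222 [11 28 -4] [120  58  26]; scene 232 222 [11 26 -8] [232 124  59]; scene 233 222 [ 8 27 -9] [240 135  63]; scene 234 222 [  8  24 -13] [241 139  62]; scene 235 222 [  6  25 -14] [241 141  64]; scene 236 222 [  5  23 -18] [240 138  62]; scene 237 222 [  4  22 -21] [242 141  60]; scene 238 222 [ -1  26 -19] [239 136  59]; scene 239 222 [ -1  24 -23] [245 138  61]; scene 240 222 [ -6  27 -21] [248 138  61]; scene 241 222 [ -6  25 -25] [141  75  40]; scene 242 222 [ -1  15 -36] [46 36 26]; scene 243 222 [ -2  15 -38] [38 32 28]; scene 244 222 [ -6  17 -38] [49 43 35]; scene 245 222 [ -7  1
[... 6639 characters left out ...]
62]; top 231 174 [-12  34 -28] [168 106  62]; top 232 174 [-12  36 -29] [160 105  59]; top 205 176 [ 12 -21 -38] [82 84 84]; top 203 177 [ 11 -27 -39] [109 111 107]; top 204 177 [ 11 -24 -40] [116 115 112]; top 206 177 [  7 -22 -36] [47 43 36]; top 206 178 [  6 -22 -39] [47 43 37]; top 207 178 [  2 -22 -33] [49 45 41]; top 206 179 [  5 -22 -42] [47 44 38]; top 207 179 [  2 -21 -38] [48 44 41]; top 201 180 [  6 -34 -41] [51 48 46]; top 207 180 [  0 -22 -39] [54 50 44]; top 208 180 [ -3 -21 -36] [54 52 46]; top 208 181 [ -4 -22 -37] [42 39 35]; top 208 182 [ -5 -21 -41] [46 45 35]; top 209 182 [ -9 -22 -36] [47 46 37]; top 209 183 [-10 -22 -38] [46 40 39]; top 209 184 [-11 -22 -41] [54 51 47];
```

View pics/f_scene.png

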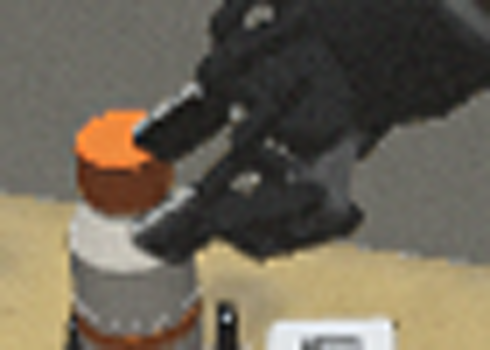

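The crop shows both fingertips, at (140,140) and (140,240), ending on the near side of the cap. By depth they are about 35 mm short of the reported TCP along the tool axis, yet centred sideways. I'll check the starting picture, with the tool pointing down, to see whether that offset is fixed to the tool or to the world.

```bash
python3 - <<'E'
from h import *
from plan import *
e=np.array([.24348,-.49291,.19807]);R=Ro.from_euler('xyz',[-179.93,0,26.29],degrees=True)
for n in("scene","top"):
    z=np.load(n+".npz");P=pts(n,z["d"]);k=(z["d"]>0)
    q=P[k];t=R.inv().apply(q-e)*1000
    t=t[(abs(t[:,0])<50)&(abs(t[:,1])<90)&(t[:,2]>-120)&(t[:,2]<60)]
    print(n,len(t))
    if len(t):
        h,_=np.histogram(t[:,2],np.arange(-120,61,10));print(h)
        for s in(1,-1):
            b=t[t[:,1]*s>25];print(s,b[np.argsort(b[:,2])[-6:]].round(0).tolist(), b[:,1].min() if len(b) else 0,b[:,1].max() if len(b) else 0)
E
```

```text
scene 340
[63 65 50 31 39 42 36 14  0  0  0  0  0  0  0  0  0  0]
1 [[5.0, 47.0, -50.0], [-6.0, 39.0, -48.0], [-0.0, 42.0, -48.0], [9.0, 38.0, -47.0], [-5.0, 43.0, -46.0], [2.0, 43.0, -44.0]] 25.016611753795345 76.13984459203441
-1 [[-10.0, -50.0, -47.0], [6.0, -46.0, -47.0], [9.0, -52.0, -47.0], [5.0, -51.0, -46.0], [2.0, -51.0, -46.0], [-3.0, -50.0, -45.0]] -81.3052030184699 -25.864402125063574
top 612
[142 143 183  20  30  40  42  12   0   0   0   0   0   0   0   0   0   0]
1 [[-5.0, 41.0, -49.0], [-2.0, 42.0, -47.0], [-8.0, 41.0, -46.0], [5.0, 41.0, -46.0], [-4.0, 41.0, -45.0], [-0.0, 42.0, -43.0]] 25.63040721086952 72.60806166943082
-1 [[8.0, -51.0, -54.0], [7.0, -53.0, -54.0], [11.0, -50.0, -52.0], [9.0, -51.0, -51.0], [11.0, -45.0, -51.0], [5.0, -50.0, -46.0]] -75.96982982784232 -25.150268435475756
```

Fixed to the tool: the real fingertips lie about 33 mm (shut) to 46 mm (open) behind the reported TCP. I'll back out, realign and go about 35 mm deeper.

Call:
{"api": "step_arm", "payload": {
  "targets": [
    [0.5, [-12, -1, 12], [0, 0, 0]],
    [0.6, [-22, -1, 21], [0, 0, 0]],
    [0.8, [-19, -13, 20], [0.072, 0.021, 0]],
    [1, [-15, -25, 20], [0.144, 0.042, 0]],
    [1, [-12, -37, 19], [0.215, 0.063, 0]],
    [1, [-12, -37, 19], [0.215, 0.063, 0]],
    [1, [-12, -37, 19], [0.215, 0.063, 0]]
  ]
}}

```text
time: 5.5
ee_pos: [0.625, 0.0149, 0.1979]
tcp_rot: [180.0, -45.0, 16.2]
wrist_force: [0.5, 0.4, 0.3]
opening: 0.0855
grasp_force: 0.0
```

Call:
{"api": "step_arm", "payload": {
  "targets": [
    [1, [15, 4, -15], [0, 0, 0]],
    [1, [30, 9, -31], [0, 0, 0]],
    [1, [44, 13, -46], [0, 0, 0]],
    [1, [44, 13, -46], [0, 0, 0]],
    [1, [44, 13, -46], [0, 0, 0]]
  ]
}}

```text
time: 6.0
ee_pos: [0.6685, 0.0298, 0.1517]
tcp_rot: [180.0, -45.0, 16.4]
wrist_force: [0.2, -0.5, -0.2]
opening: 0.0854
grasp_force: 0.0
```

```bash
sed -i 's/adv=.017/adv=.052/' plan.py; python3 chk.py 0 scene pics/a3.png
```

```text
{'time': np.float64(6.0), 'wrist_force': array([ 0.233, -0.467, -0.24 ]), 'torque': array([-0.197,  0.592,  0.039]), 'opening': np.float64(0.085), 'grasp_force': np.float64(0.0)}
to nominal ([1.3, -1.0, 0.5], [0.0, -0.0, -0.002])
top 187 orange, roller mm [-17. -42. 177.] [ 17.  -8. 204.] [ -2. -25. 198.]
scene 163 orange, roller mm [-23. -41. 108.] [ 24.   2. 202.] [  3. -13. 196.]
nominal cap 0 -24.3 199.0
```

View pics/a3.png

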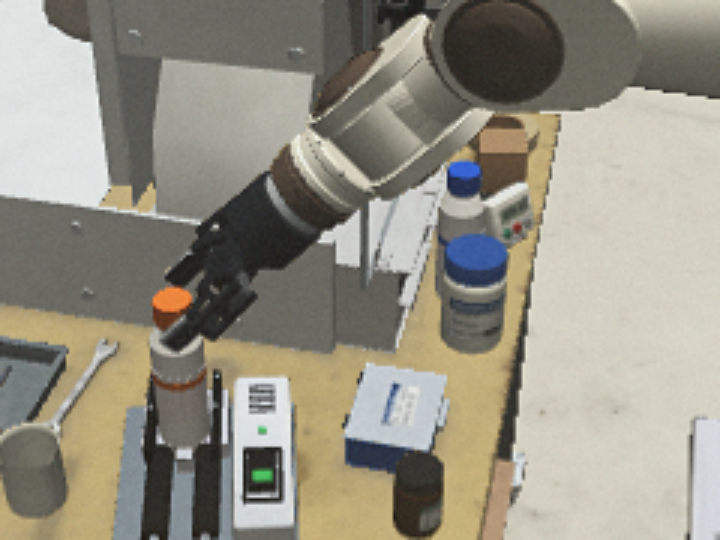

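Now the fingers straddle the cap, with tips at (170,278) behind and (168,343) in front. I'll close to a loose cage and recompute the arc.

Call:
{"api": "step_arm", "payload": {
  "targets": [
    [0.8, [1, -1, 0], [0, 0, 0]],
    [0.65, [1, -1, 0], [0, 0, 0]],
    [0.55, [1, -1, 0], [0, 0, 0]],
    [0.47, [1, -1, 0], [0, 0, 0]],
    [0.47, [1, -1, 0], [0, 0, 0]],
    [0.47, [1, -1, 0], [0, 0, 0]]
  ]
}}

```text
time: 6.7
ee_pos: [0.67, 0.0279, 0.1517]
tcp_rot: [-180.0, -45.0, 16.3]
wrist_force: [-0.5, 1.2, 0.3]
opening: 0.0402
grasp_force: 0.0
```

```bash
python3 chk.py 0; python3 - <<'E'
from plan import *
ths=np.concatenate([[0],np.arange(1,57)*90/56]);P=[pose(t,-1) for t in ths]
for c in range(0,56,8):
    print("call",c//8,"th",ths[c+8].round(1),P[c+8][0].round(4),wrist(*P[c+8],L=.318)[1:])
    print([[round(.47+max(0,ths[c+i]-40)/50*.08,2),*rel(*P[c+i],*P[c])] for i in range(1,9)])
E
```

```text
{'time': np.float64(6.7), 'wrist_force': array([-0.534,  1.157,  0.309]), 'torque': array([-0.095,  0.554, -0.013]), 'opening': np.float64(0.04), 'grasp_force': np.float64(0.0)}
to nominal ([-0.1, 0.9, 0.5], [-0.0, 0.0, -0.0])
top 185 orange, roller mm [-17. -44. 180.] [ 17.  -7. 206.] [ -2. -25. 198.]
scene 115 orange, roller mm [-24. -49. 110.] [ 24.   3. 202.] [  4. -18. 197.]
nominal cap 0 -24.3 199.0
call 0 th 12.9 [0.6623 0.0546 0.1548] (163, array([0.432, 0.04 , 0.374]))
[[0.47, [-0.9, 3.2, 0.7], [-0.027, -0.008, -0.0]], [0.47, [-1.9, 6.4, 1.2], [-0.054, -0.016, -0.0]], [0.47, [-2.8, 9.6, 1.7], [-0.081, -0.024, -0.0]], [0.47, [-3.8, 12.9, 2.1], [-0.108, -0.031, -0.0]], [0.47, [-4.7, 16.1, 2.3], [-0.135, -0.039, -0.0]], [0.47, [-5.7, 19.3, 2.5], [-0.162, -0.047, -0.0]], [0.47, [-6.6, 22.6, 2.6], [-0.188, -0.055, -0.0]], [0.47, [-7.6, 25.9, 2.6], [-0.215, -0.063, -0.0]]]
call 1 th 25.7 [0.6547 0.0804 0.1514] (160, array([0.412, 0.111, 0.354]))
[[0.47, [-1.0, 3.3, -0.1], [-0.027, -0.008, -0.0]], [0.47, [-1.9, 6.5, -0.3], [-0.054, -0.016, 0.0]], [0.47, [-2.8, 9.7, -0.6], [-0.081, 
[... 2396 characters left out ...]
(0.53), [-4.5, 12.8, -26.1], [-0.119, 0.042, 0.042]], [np.float64(0.53), [-5.0, 14.3, -30.1], [-0.136, 0.047, 0.05]]]
call 6 th 90.0 [0.6235 0.1696 0.033 ] (140, array([0.382, 0.302, 0.192]))
[[np.float64(0.53), [-0.4, 1.4, -4.0], [-0.017, 0.006, 0.008]], [np.float64(0.53), [-0.8, 2.7, -8.0], [-0.033, 0.011, 0.015]], [np.float64(0.54), [-1.2, 3.8, -12.1], [-0.05, 0.017, 0.023]], [np.float64(0.54), [-1.5, 4.9, -16.2], [-0.066, 0.023, 0.032]], [np.float64(0.54), [-1.8, 5.9, -20.3], [-0.083, 0.028, 0.041]], [np.float64(0.54), [-2.0, 6.8, -24.4], [-0.099, 0.034, 0.05]], [np.float64(0.55), [-2.2, 7.6, -28.6], [-0.116, 0.039, 0.059]], [np.float64(0.55), [-2.4, 8.3, -32.8], [-0.132, 0.045, 0.069]]]
```

Call:
{"api": "step_arm", "payload": {
  "targets": [
    [0.47, [-0.9, 4.0, 1.0], [-0.027, -0.008, 0]],
    [0.47, [-1.9, 7.2, 1.6], [-0.054, -0.016, 0]],
    [0.47, [-2.8, 10.4, 2.1], [-0.081, -0.024, 0]],
    [0.47, [-3.8, 13.7, 2.5], [-0.108, -0.031, 0]],
    [0.47, [-4.7, 16.9, 2.7], [-0.135, -0.039, 0]],
    [0.47, [-5.7, 20.2, 2.9], [-0.162, -0.047, 0]],
    [0.47, [-6.6, 23.4, 3.0], [-0.188, -0.055, 0]],
    [0.47, [-7.6, 26.7, 3.0], [-0.215, -0.063, 0]]
  ]
}}

```text
time: 7.6
ee_pos: [0.6623, 0.0548, 0.1547]
tcp_rot: [162.1, -43.6, 28.9]
wrist_force: [-0.8, 0.5, -0.4]
opening: 0.0403
grasp_force: 0.0
```

```bash
python3 chk.py 12.857
```

```text
{'time': np.float64(7.6), 'wrist_force': array([-0.788,  0.545, -0.387]), 'torque': array([0.006, 0.63 , 0.054]), 'opening': np.float64(0.04), 'grasp_force': np.float64(0.028)}
to nominal ([-0.1, -0.1, 0.1], [0.0, 0.001, -0.0])
top 156 orange, roller mm [-26.  -4.  38.] [ 22.  44. 241.] [  0.  13. 199.]
scene 136 orange, roller mm [-22.  -7. 108.] [ 22.  34. 205.] [  4.  15. 199.]
nominal cap 0 13.042341343363642 200.4261596329252
```

The cap centre now measures y = 13 mm, on plan. Continuing over the balance point.

Call:
{"api": "step_arm", "payload": {
  "targets": [
    [0.47, [-1.0, 3.3, -0.1], [-0.027, -0.008, 0]],
    [0.47, [-1.9, 6.5, -0.3], [-0.054, -0.016, 0]],
    [0.47, [-2.8, 9.7, -0.6], [-0.081, -0.024, 0]],
    [0.47, [-3.8, 13.0, -1.0], [-0.108, -0.031, 0]],
    [0.47, [-4.7, 16.2, -1.5], [-0.135, -0.039, 0]],
    [0.47, [-5.7, 19.4, -2.0], [-0.162, -0.047, 0]],
    [0.47, [-6.6, 22.6, -2.7], [-0.188, -0.055, 0]],
    [0.47, [-7.5, 25.8, -3.5], [-0.215, -0.063, 0]]
  ]
}}

```text
time: 8.5
ee_pos: [0.655, 0.0804, 0.1512]
tcp_rot: [145.8, -39.6, 39.8]
wrist_force: [-0.1, 0.6, -0.6]
opening: 0.0403
grasp_force: 0.1
```

```bash
python3 chk.py 25.714
```

```text
{'time': np.float64(8.5), 'wrist_force': array([-0.131,  0.595, -0.594]), 'torque': array([0.104, 0.755, 0.005]), 'opening': np.float64(0.04), 'grasp_force': np.float64(0.057)}
to nominal ([-0.2, -0.1, 0.2], [-0.001, 0.0, -0.001])
top 153 orange, roller mm [-22. -10. 121.] [ 20.  67. 237.] [  4.  50. 190.]
scene 157 orange, roller mm [-16.  27. 105.] [ 21.  79. 199.] [  5.  53. 190.]
nominal cap 0 49.76579985006258 193.50720135803772
```

Call:
{"api": "step_arm", "payload": {
  "targets": [
    [0.47, [-0.9, 3.1, -0.9], [-0.027, -0.008, 0]],
    [0.47, [-1.8, 6.3, -1.8], [-0.054, -0.016, 0]],
    [0.47, [-2.7, 9.4, -2.8], [-0.081, -0.024, 0]],
    [0.47, [-3.6, 12.4, -4.0], [-0.108, -0.031, 0]],
    [0.47, [-4.5, 15.5, -5.2], [-0.135, -0.039, 0]],
    [0.47, [-5.4, 18.5, -6.5], [-0.162, -0.047, 0]],
    [0.47, [-6.3, 21.4, -7.9], [-0.188, -0.055, 0]],
    [0.47, [-7.1, 24.4, -9.3], [-0.215, -0.063, 0]]
  ]
}}

```text
time: 9.4
ee_pos: [0.648, 0.1047, 0.1418]
tcp_rot: [131.6, -33.6, 48.2]
wrist_force: [-0.7, -0.3, -0.6]
opening: 0.0402
grasp_force: 0.1
```

```bash
python3 chk.py 38.571
```

```text
{'time': np.float64(9.4), 'wrist_force': array([-0.719, -0.324, -0.551]), 'torque': array([0.191, 0.771, 0.01 ]), 'opening': np.float64(0.04), 'grasp_force': np.float64(0.141)}
to nominal ([-0.3, 0.1, 0.2], [-0.002, -0.0, -0.001])
top 115 orange, roller mm [-19.  10. 118.] [ 21.  99. 210.] [  6.  81. 173.]
scene 157 orange, roller mm [-20.  38. 123.] [ 23. 103. 186.] [  5.  88. 174.]
nominal cap 0 84.02894871617958 178.59006295681706
```

Call:
{"api": "step_arm", "payload": {
  "targets": [
    [0.47, [-0.9, 2.9, -1.6], [-0.026, -0.006, 0]],
    [0.47, [-2.2, 5.9, -4.0], [-0.048, 0.002, 0]],
    [0.48, [-3.4, 8.8, -6.5], [-0.07, 0.01, 0.001]],
    [0.48, [-4.6, 11.7, -9.1], [-0.091, 0.018, 0.002]],
    [0.48, [-5.8, 14.6, -11.7], [-0.111, 0.026, 0.004]],
    [0.48, [-7.0, 17.4, -14.4], [-0.131, 0.033, 0.006]],
    [0.49, [-8.1, 20.2, -17.3], [-0.151, 0.041, 0.008]],
    [0.49, [-9.2, 22.9, -20.2], [-0.171, 0.048, 0.011]]
  ]
}}

```text
time: 10.3
ee_pos: [0.6385, 0.1281, 0.1214]
tcp_rot: [126.8, -24.3, 51.3]
wrist_force: [-0.8, 0.2, -0.5]
opening: 0.0417
grasp_force: 0.2
```

```bash
python3 chk.py 51.429
```

```text
{'time': np.float64(10.3), 'wrist_force': array([-0.794,  0.22 , -0.492]), 'torque': array([0.275, 0.764, 0.013]), 'opening': np.float64(0.042), 'grasp_force': np.float64(0.205)}
to nominal ([-0.1, -0.5, 0.4], [0.0, -0.001, -0.001])
top 65 orange, roller mm [-21.  31. 106.] [ 19. 121. 189.] [  8. 102. 147.]
scene 178 orange, roller mm [-14.  31.  43.] [ 27. 128. 166.] [  3. 116. 151.]
nominal cap 0 114.11586526904313 156.42075602312812
```

Call:
{"api": "step_arm", "payload": {
  "targets": [
    [0.49, [-1.1, 2.7, -3.0], [-0.019, 0.007, 0.003]],
    [0.49, [-2.1, 5.2, -6.0], [-0.038, 0.014, 0.006]],
    [0.5, [-3.1, 7.8, -9.2], [-0.057, 0.021, 0.009]],
    [0.5, [-4.0, 10.2, -12.4], [-0.075, 0.028, 0.013]],
    [0.5, [-5.0, 12.6, -15.7], [-0.093, 0.034, 0.017]],
    [0.5, [-5.8, 15.0, -19.0], [-0.111, 0.041, 0.021]],
    [0.51, [-6.7, 17.2, -22.5], [-0.129, 0.047, 0.026]],
    [0.51, [-7.5, 19.4, -26.0], [-0.147, 0.053, 0.031]]
  ]
}}

```text
time: 11.2
ee_pos: [0.631, 0.1474, 0.0954]
tcp_rot: [123.9, -15.7, 54.0]
wrist_force: [0.6, -0.5, -0.3]
opening: 0.0434
grasp_force: 0.3
```

```bash
python3 chk.py 64.286
```

```text
{'time': np.float64(11.2), 'wrist_force': array([ 0.644, -0.456, -0.276]), 'torque': array([0.398, 0.802, 0.045]), 'opening': np.float64(0.043), 'grasp_force': np.float64(0.251)}
to nominal ([-0.1, -0.3, 0.5], [0.001, -0.001, -0.002])
top 71 orange, roller mm [-24.  49.  -2.] [ 17. 157. 183.] [-11. 112. 113.]
scene 205 orange, roller mm [-21.  55.  39.] [ 25. 162. 182.] [  0. 138. 125.]
nominal cap 0 138.51323904347535 128.11435142604938
```

Call:
{"api": "step_arm", "payload": {
  "targets": [
    [0.51, [-0.8, 2.1, -3.6], [-0.017, 0.006, 0.005]],
    [0.51, [-1.5, 4.1, -7.2], [-0.035, 0.012, 0.011]],
    [0.52, [-2.2, 6.0, -10.9], [-0.052, 0.018, 0.016]],
    [0.52, [-2.8, 7.8, -14.6], [-0.069, 0.024, 0.022]],
    [0.52, [-3.4, 9.6, -18.4], [-0.086, 0.03, 0.029]],
    [0.52, [-4.0, 11.3, -22.2], [-0.103, 0.036, 0.035]],
    [0.53, [-4.5, 12.8, -26.1], [-0.119, 0.042, 0.042]],
    [0.53, [-5.0, 14.3, -30.1], [-0.136, 0.047, 0.05]]
  ]
}}

```text
time: 12.1
ee_pos: [0.6261, 0.1616, 0.0653]
tcp_rot: [121.7, -7.8, 57.4]
wrist_force: [0.8, -0.5, -0.8]
opening: 0.0454
grasp_force: 0.3
```

```bash
python3 chk.py 77.143
```

```text
{'time': np.float64(12.1), 'wrist_force': array([ 0.797, -0.53 , -0.759]), 'torque': array([ 0.396,  0.743, -0.004]), 'opening': np.float64(0.045), 'grasp_force': np.float64(0.279)}
to nominal ([-0.2, -0.3, 0.6], [0.0, -0.0, -0.002])
top 87 orange, roller mm [-24.  65.   2.] [ 20. 169. 106.] [-11. 132.  96.]
scene 193 orange, roller mm [-27.  64.  35.] [ 27. 188. 193.] [  1. 156.  94.]
nominal cap 0 156.0002344758729 95.08876469318153
```

Call:
{"api": "step_arm", "payload": {
  "targets": [
    [0.53, [-0.4, 1.4, -4.0], [-0.017, 0.006, 0.008]],
    [0.53, [-0.8, 2.7, -8.0], [-0.033, 0.011, 0.015]],
    [0.54, [-1.2, 3.8, -12.1], [-0.05, 0.017, 0.023]],
    [0.54, [-1.5, 4.9, -16.2], [-0.066, 0.023, 0.032]],
    [0.54, [-1.8, 5.9, -20.3], [-0.083, 0.028, 0.041]],
    [0.54, [-2.0, 6.8, -24.4], [-0.099, 0.034, 0.05]],
    [0.55, [-2.2, 7.6, -28.6], [-0.116, 0.039, 0.059]],
    [0.55, [-2.4, 8.3, -32.8], [-0.132, 0.045, 0.069]]
  ]
}}

```text
time: 13.0
ee_pos: [0.6237, 0.1699, 0.0325]
tcp_rot: [120.0, 0.0, 61.4]
wrist_force: [-0.0, -0.4, 0.2]
opening: 0.0467
grasp_force: 0.1
```

```bash
python3 chk.py 90 scene pics/a4.png
```

```text
{'time': np.float64(13.0), 'wrist_force': array([-0.012, -0.366,  0.2  ]), 'torque': array([0.34 , 0.63 , 0.017]), 'opening': np.float64(0.047), 'grasp_force': np.float64(0.12)}
to nominal ([-0.2, -0.3, 0.5], [0.0, -0.001, -0.003])
top 91 orange, roller mm [-24.  76.  29.] [ 22. 165.  87.] [-11. 142.  73.]
scene 139 orange, roller mm [-23.  71.  41.] [ 25. 199. 100.] [  4. 164.  66.]
nominal cap 0 165.7 59.00000000000001
```

View pics/a4.png

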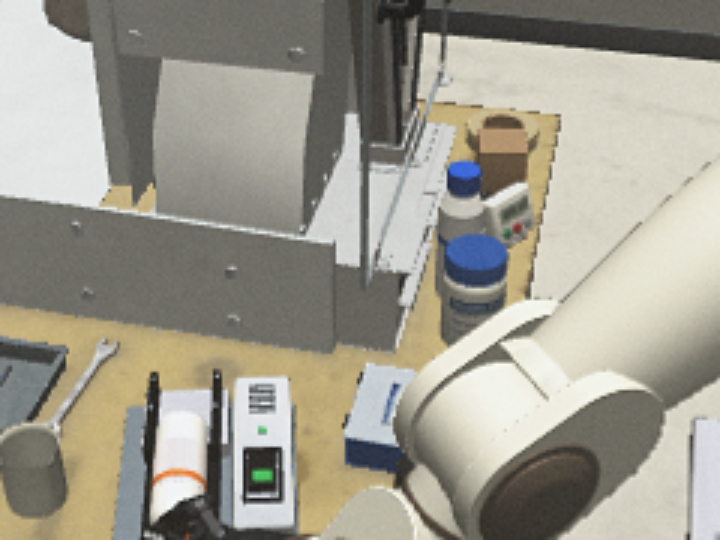

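The bottle is down between the cheeks, body at (180,450) and cap in the fingers at the lower crop edge. I'll measure how level it lies from the ridge heights.

```bash
cat > ridge.py <<'E'
from h import *
from plan import *
for n in("top","scene"):
    im,d=bot.camera(n);P=pts(n,d);q=M.inv().apply((P-O).reshape(-1,3))*1000;im=im.reshape(-1,3)
    k=(d.ravel()>0)&(abs(q[:,0])<5)&(q[:,2]>60)&(q[:,2]<130)&(q[:,1]>-40)&(q[:,1]<185)&(im.max(1)>90)
    for a in range(-30,180,15):
        b=q[k&(abs(q[:,1]-a)<8)]
        if len(b)>1:print(n,a,len(b),"z",np.percentile(b[:,2],80).round(1),end=" | ")
    print()
o=bot.get_obs();print(o["time"],o["ee_pos"].round(4),o["wrist_force"].round(2),o["opening"].round(4),o["grasp_force"])
E
python3 ridge.py
```

```text
top 0 16 z 84.2 | top 15 23 z 84.1 | top 30 21 z 84.7 | top 45 22 z 84.6 | top 60 23 z 84.1 | top 75 23 z 84.1 | top 90 24 z 85.3 | top 105 23 z 83.5 | top 120 23 z 83.4 | top 135 27 z 79.1 | top 150 13 z 88.2 | top 165 2 z 129.0 | 
scene 0 6 z 84.6 | scene 15 12 z 84.7 | scene 30 17 z 84.6 | scene 45 14 z 85.5 | scene 60 16 z 85.1 | scene 75 13 z 83.7 | scene 90 16 z 84.1 | scene 105 17 z 83.9 | scene 120 5 z 84.5 | scene 165 19 z 76.3 | Traceback (most recent call last):
  File "ridge.py", line 10, in <module>
    o=bot.get_obs();print(o["time"],o["ee_pos"].round(4),o["wrist_force"].round(2),o["opening"].round(4),o["grasp_force"])
                                                                                   ^^^^^^^^^^^^^^^^^^
AttributeError: 'float' object has no attribute 'round'
```

The ridge is level at 84 mm over the whole body, so the bottle lies on the rollers. I'll loosen the cage and withdraw along the tool axis, then up.

Call:
{"api": "step_arm", "payload": {
  "targets": [
    [0.58, [0, 0, -1], [0, 0, 0]],
    [0.6, [0, 0, -1], [0, 0, 0]],
    [0.6, [-8, 4, 4], [0, 0, 0]],
    [0.6, [-20, 11, 12], [0, 0, 0]],
    [0.6, [-35, 19, 22], [0, 0, 0]],
    [0.6, [-52, 28, 33], [0, 0, 0]],
    [0.6, [-68, 37, 44], [0, 0, 0]],
    [0.6, [-76, 42, 80], [0, 0, 0]]
  ]
}}

```text
time: 14.0
ee_pos: [0.5456, 0.2111, 0.1101]
tcp_rot: [120.2, 0.3, 61.5]
wrist_force: [0.6, -0.6, -0.1]
opening: 0.0511
grasp_force: 0.0
```

```bash
sed -i 's/^o=.*//' ridge.py; python3 ridge.py; python3 - <<'E'
from plan import *
from workcell import bot
o=bot.get_obs();p0=o["ee_pos"];Ra=Ro.from_euler('xyz',o["tcp_rot"],degrees=True);print(o["time"],p0,o["q"].round(0),o["wrist_force"].round(2))
Rb=Ro.from_euler('xyz',[180,0,106.3],degrees=True);p1=np.array([.5333,.097,.16])
w=(Rb*Ra.inv()).as_rotvec();print(np.degrees(np.linalg.norm(w)),(p1-p0)*1000,w.round(3))
for f in(.5,1):
    R=Ro.from_rotvec(w*f)*Ra;print(R.as_euler('xyz',degrees=True).round(0),wrist(p0+(p1-p0)*f+[0,0,.1],R,.318))
E
```

```text
top 0 15 z 84.2 | top 15 23 z 83.6 | top 30 22 z 84.5 | top 45 22 z 84.1 | top 60 20 z 84.1 | top 75 23 z 84.7 | top 90 22 z 84.8 | top 105 23 z 84.1 | top 120 20 z 83.2 | top 135 20 z 75.4 | top 150 21 z 77.4 | top 165 10 z 77.6 | 
scene 0 5 z 83.3 | scene 15 13 z 85.7 | scene 30 15 z 84.1 | scene 45 19 z 84.0 | scene 60 15 z 84.3 | scene 75 15 z 85.8 | scene 90 20 z 84.8 | scene 105 17 z 84.3 | scene 120 24 z 83.5 | scene 135 21 z 76.9 | scene 150 17 z 76.8 | scene 165 26 z 76.0 | 
14.1 [0.54853828 0.21401108 0.11800061] [ 48. -12. -34.  46. -57. 155.] [-0.4   0.38  0.37]
73.82496818397217 [ -15.2382773  -117.01108423   41.99939158] [0.108 1.068 0.712]
[150.   6.  84.] (array([ 27.,  67., -21.]), 118, array([0.385, 0.201, 0.513]))
[180.   0. 106.] (array([10., 90., -0.]), 84, array([0.533, 0.097, 0.578]))
```

Call:
{"api": "step_arm", "payload": {
  "targets": [
    [0.4, [0, 0, 40], [0, 0, 0]],
    [0.2, [0, 0, 80], [0, 0, 0]],
    [0, [0, 0, 100], [0.011, 0.107, 0.071]],
    [0, [0, -10, 105], [0.022, 0.214, 0.142]],
    [0, [0, -20, 110], [0.032, 0.32, 0.214]],
    [0, [0, -30, 110], [0.043, 0.427, 0.285]],
    [0, [-5, -45, 110], [0.054, 0.534, 0.356]],
    [0, [-10, -60, 110], [0.065, 0.641, 0.427]]
  ]
}}

```text
time: 14.9
ee_pos: [0.5375, 0.1513, 0.2239]
tcp_rot: [156.3, 5.8, 88.9]
wrist_force: [0.9, 1.3, -0.2]
opening: 0.0001
grasp_force: 0.0
```

Call:
{"api": "step_arm", "payload": {
  "targets": [
    [0, [-1, -14, -10], [0.011, 0.107, 0.071]],
    [0, [-2, -28, -20], [0.022, 0.214, 0.142]],
    [0, [-4, -42, -30], [0.032, 0.32, 0.214]],
    [0, [-5, -57, -45], [0.043, 0.427, 0.285]],
    [0, [-5, -57, -60], [0.043, 0.427, 0.285]],
    [0, [-5, -57, -68], [0.043, 0.427, 0.285]],
    [0, [-5, -57, -68], [0.043, 0.427, 0.285]]
  ]
}}

```text
time: 15.6
ee_pos: [0.5322, 0.0947, 0.1536]
tcp_rot: [-179.8, 0.2, 106.6]
wrist_force: [-0.6, -0.6, 0.3]
opening: 0.0004
grasp_force: 0.0
```

```bash
cat > sw.py <<'E'
from h import *
from plan import *
o=bot.get_obs();R=Ro.from_euler('xyz',o["tcp_rot"],degrees=True)
print({k:np.round(o[k],4) for k in("time","ee_pos","tcp_rot","wrist_force","opening")})
print("to press",rel(np.array([.5333,.097,.039]),Ro.from_euler('xyz',[180,0,106.3],degrees=True),o["ee_pos"],R))
for n in("scene","top"):
    im,d=bot.camera(n);P=pts(n,d);hsv=cv2.cvtColor(im,cv2.COLOR_RGB2HSV);k=d>0
    t=R.inv().apply((P[k]-o["ee_pos"]))*1000;b=t[(abs(t[:,0])<25)&(abs(t[:,1])<25)&(t[:,2]>-75)&(t[:,2]<-5)]
    if len(b):print(n,"tips",b[np.argsort(b[:,2])[-8:]].round(0).tolist())
    q=M.inv().apply((P-O).reshape(-1,3))*1000;q=q[(hsv[...,1].ravel()<255)&k.ravel()]
    r=q[(abs(q[:,0]+75.5)<9)&(q[:,1]>24)&(q[:,1]<88)&(q[:,2]>50)&(q[:,2]<85)]
    print(n,"rocker z by y",[(a,np.median(r[abs(r[:,1]-a)<4][:,2]).round(1)) for a in range(30,85,7) if (abs(r[:,1]-a)<4).sum()>1])
E
python3 sw.py
```

```text
{'time': np.float64(15.6), 'ee_pos': array([0.5322, 0.0947, 0.1536]), 'tcp_rot': array([-179.8207,    0.2266,  106.5572]), 'wrist_force': array([-0.642 , -0.6351,  0.2723]), 'opening': np.float64(0.0004)}
to press ([1.1, 2.3, -114.6], [0.005, -0.002, -0.004])
scene tips [[12.0, 3.0, -39.0], [11.0, 5.0, -39.0], [15.0, 3.0, -38.0], [10.0, 0.0, -37.0], [12.0, 6.0, -36.0], [12.0, -2.0, -35.0], [11.0, -4.0, -35.0], [11.0, 1.0, -34.0]]
scene rocker z by y [(30, np.float64(58.6)), (37, np.float64(61.0)), (44, np.float64(63.8)), (51, np.float64(64.7)), (58, np.float64(66.1)), (65, np.float64(68.5)), (72, np.float64(69.8)), (79, np.float64(72.2))]
top tips [[-6.0, -5.0, -50.0], [-5.0, -10.0, -48.0], [-9.0, -4.0, -48.0], [-8.0, -6.0, -47.0], [-10.0, 1.0, -47.0], [-9.0, -1.0, -44.0], [-9.0, -6.0, -42.0], [-9.0, -3.0, -38.0]]
top rocker z by y [(30, np.float64(57.5)), (37, np.float64(61.6)), (44, np.float64(63.8)), (51, np.float64(65.2)), (58, np.float64(66.1)), (65, np.float64(67.8)), (72, np.float64(70.8)), (79, np.float64(72.2))]
```

Call:
{"api": "step_arm", "payload": {
  "targets": [
    [0, [1, 2, -35], [0.005, -0.002, -0.004]],
    [0, [1, 2, -70], [0.005, -0.002, -0.004]],
    [0, [1, 2, -95], [0.005, -0.002, -0.004]],
    [0, [1, 2, -105], [0.005, -0.002, -0.004]],
    [0, [1, 2, -110], [0.005, -0.002, -0.004]],
    [0, [1, 2, -114], [0.005, -0.002, -0.004]],
    [0, [1, 2, -117], [0.005, -0.002, -0.004]],
    [0, [1, 2, -120], [0.005, -0.002, -0.004]]
  ]
}}

```text
time: 16.5
ee_pos: [0.5345, 0.0972, 0.0359]
tcp_rot: [179.8, -0.0, 106.4]
wrist_force: [-0.0, 1.5, 1.4]
opening: 0.0001
grasp_force: 0.8
```

Call:
{"api": "step_arm", "payload": {
  "targets": [
    [0, [0, 0, -1.5], [0, 0, 0]],
    [0, [0, 0, -3], [0, 0, 0]],
    [0, [0, 0, -3], [0, 0, 0]]
  ]
}}

```text
time: 16.8
ee_pos: [0.534, 0.0971, 0.032]
tcp_rot: [179.9, -0.0, 106.4]
wrist_force: [-0.2, 2.9, 3.6]
opening: -0.0003
grasp_force: 1.8
```

```bash
python3 sw.py
```

```text
{'time': np.float64(16.8), 'ee_pos': array([0.534 , 0.0971, 0.032 ]), 'tcp_rot': array([ 1.798728e+02, -3.850000e-02,  1.063642e+02]), 'wrist_force': array([-0.2247,  2.8973,  3.6024]), 'opening': np.float64(-0.0003)}
to press ([-0.7, -0.1, 7.0], [-0.001, 0.002, -0.001])
scene tips [[6.0, -24.0, -21.0], [17.0, -23.0, -21.0], [5.0, -21.0, -21.0], [-10.0, -24.0, -20.0], [9.0, -23.0, -20.0], [-5.0, 20.0, -20.0], [-22.0, -21.0, -20.0], [-13.0, 20.0, -19.0]]
scene rocker z by y []
top tips [[-12.0, -14.0, -21.0], [-14.0, 16.0, -21.0], [-22.0, -20.0, -21.0], [-18.0, 21.0, -21.0], [-22.0, 23.0, -21.0], [-10.0, -22.0, -19.0], [-1.0, -14.0, -19.0], [-4.0, -23.0, -18.0]]
top rocker z by y [(30, np.float64(59.2)), (37, np.float64(71.4)), (44, np.float64(70.8)), (51, np.float64(69.7)), (58, np.float64(67.7)), (65, np.float64(67.1)), (72, np.float64(66.6))]
```

Call:
{"api": "step_arm", "payload": {
  "targets": [
    [0, [0, 0, -1], [0, 0, 0]],
    [0, [0, 0, -2], [0, 0, 0]],
    [0, [0, 0, -2], [0, 0, 0]]
  ]
}}

```text
time: 17.2
ee_pos: [0.5342, 0.0971, 0.0316]
tcp_rot: [179.8, -0.0, 106.4]
wrist_force: [-3.0, 3.9, 15.0]
opening: 0.0002
grasp_force: 7.8
```

Call:
{"api": "step_arm", "payload": {
  "targets": [
    [0, [0, 0, -1], [0, 0, 0]],
    [0, [0, 0, -2], [0, 0, 0]],
    [0, [0, 0, -2], [0, 0, 0]]
  ]
}}

```text
time: 17.5
ee_pos: [0.5344, 0.0972, 0.0312]
tcp_rot: [179.7, -0.0, 106.4]
wrist_force: [-9.6, 3.7, 27.7]
opening: 0.0004
grasp_force: 14.0
```

The force jumped at the end stop. Lifting off and checking.

Call:
{"api": "step_arm", "payload": {
  "targets": [
    [0, [0, 0, 6], [0, 0, 0]],
    [0, [0, 0, 30], [0, 0, 0]],
    [0, [0, 0, 70], [0, 0, 0]],
    [0, [-20, 0, 110], [0, 0, 0]],
    [0, [-50, 0, 140], [0, 0, 0]],
    [0, [-80, 0, 150], [0, 0, 0]],
    [0, [-80, 0, 150], [0, 0, 0]]
  ]
}}

```text
time: 18.2
ee_pos: [0.4521, 0.0963, 0.1802]
tcp_rot: [179.8, 0.1, 106.4]
wrist_force: [0.7, -0.2, -0.4]
opening: -0.0001
grasp_force: 0.0
```

```bash
python3 sw.py; python3 ridge.py; python3 - <<'E'
from h import *
for n in("top","scene"):
    a=np.load(n+".npz")["im"].astype(int);im,d=bot.camera(n);P=pts(n,d)
    m=(abs(im.astype(int)-a).max(2)>50)&(d>0)&(P[...,2]<.21)&(P[...,2]>-.02)&(P[...,0]>.3)&(P[...,0]<.85)&(P[...,1]<.4)
    k,l,s,c=cv2.connectedComponentsWithStats(m.astype(np.uint8))
    for i in range(1,k):
        if s[i,4]>15:print(n,"changed",s[i],P[l==i].mean(0).round(3))
E
```

```text
{'time': np.float64(18.2), 'ee_pos': array([0.4521, 0.0963, 0.1802]), 'tcp_rot': array([1.797799e+02, 5.130000e-02, 1.063523e+02]), 'wrist_force': array([ 0.7017, -0.1751, -0.3534]), 'opening': np.float64(-0.0001)}
to press ([81.2, 0.7, -141.2], [-0.0, 0.004, -0.001])
scene tips [[16.0, -4.0, -40.0], [15.0, 1.0, -40.0], [12.0, -4.0, -40.0], [11.0, 3.0, -39.0], [14.0, 4.0, -38.0], [12.0, -1.0, -37.0], [12.0, 6.0, -36.0], [12.0, 6.0, -34.0]]
scene rocker z by y [(37, np.float64(71.8)), (44, np.float64(70.2)), (51, np.float64(69.9)), (58, np.float64(67.7)), (65, np.float64(66.2)), (72, np.float64(64.7)), (79, np.float64(62.7))]
top tips [[-10.0, -5.0, -48.0], [-10.0, 5.0, -39.0], [-9.0, -5.0, -37.0], [-9.0, -2.0, -34.0], [-9.0, 7.0, -32.0]]
top rocker z by y [(30, np.float64(58.7)), (37, np.float64(72.0)), (44, np.float64(71.1)), (51, np.float64(69.4)), (58, np.float64(67.2)), (65, np.float64(65.6)), (72, np.float64(65.0)), (79, np.float64(63.0))]
top 0 17 z 85.5 | top 15 24 z 84.5 | top 30 22 z 84.6 | top 45 23 z 85.1 | top 60 23 z 84.5 | top 75 23 z 85.2 | top 90 20 z 84.2 | top 105 22 z 84.2 | top 120 20 z 83.2 | top 135 23 z 76.7 | top 150 22 z 77.0 | top 165 8 z 76.4 | 
scene 0 6 z 84.9 | scene 15 13 z 84.6 | scene 30 16 z 83.6 | scene 45 16 z 84.9 | scene 60 16 z 84.6 | scene 75 13 z 83.9 | scene 90 18 z 84.7 | scene 105 18 z 84.4 | scene 120 22 z 83.4 | scene 135 22 z 76.7 | scene 150 15 z 76.9 | scene 165 25 z 76.1 | 
top changed [ 176  160   67   39 1031] [0.619 0.089 0.069]
top changed [231 172  16  16 130] [0.629 0.013 0.033]
top changed [172 199   9   3  16] [0.57  0.182 0.063]
scene changed [392   0   9  10  73] [ 0.333 -3.172  0.103]
scene changed [ 230  216   20   97 1465] [0.638 0.03  0.05 ]
scene changed [262 267  10   2  17] [0.548 0.048 0.064]
scene changed [263 279  10   7  49] [0.533 0.101 0.062]
```

```bash
python3 -c "
from workcell import bot
print(bot.job_done())"
```

```text
the job is handed in; nothing more can be done
None
```

I handed the job in at about 18.6 s: the bottle lies level on the rollers with its cap away from the deck, the green end is fully down, and nothing else moved in the pictures (the real fingertips sat about 33 mm short of the reported TCP, so my first tipping pass missed the bottle and I corrected for it).

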